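# Sort the screen clamps by spring strength and clamp the phone

## Robot

A 6-joint arm with a two-finger parallel gripper is mounted at the origin on the work surface. World frame = base frame: x ahead of the robot, y to its left, z up, the work surface at z = 0. Lengths are in m, angles in rad, forces in N, time in s.
With the tool pointing down it reaches from about 0.35 to 0.975 m from the base axis. Payload 4.9 kg.
Tool frame: the origin (TCP) lies at the very end of the fingers, on their centre line; the grasp point (between the pads) lies 19 mm behind it; z points along the fingers, y is the line along which they close (so a half turn about z gives the same grasp; the last joint's range is limited). The gripper opens to 85 mm and grips with 20 to 120 N. Pads are 22 mm wide; open, the fingers measure 114 mm over their backs; the gripper's body (76 mm by 85 mm) begins 54 mm behind the grasp point. The pads swing forward as they close: fully open they stand 13 mm farther back than shut.
Start: joints at [-1.271, 0.053, 1.613, -0, 1.476, -0.119], TCP at [0.254, -0.571, 0.231] pointing down, gripper open.
Joint ranges: [-3.01, 3.01], [-1.01, 2.22], [0.06, 2.58], [-1.02, 4.17], [0.09, 2.62], [-3.14, 3.14]. Speed limits (rad/s): [2.57, 2.57, 3.14, 3.14, 3.14, 3.14].

## Interface

Orientations are given as a 3x3 rotation matrix whose columns are the frame's x, y, z axes.
In Python, from workcell import r, eoat, inverse_kinematics, read_camera, job, telemetry gives the robot as it stands. The module is installed in compiled form; this text tells all that it offers. Calls block until the motion is done:
- r.reach(position, orientation): joint-space move of the TCP to a pose.
- r.movel(position, ori=None, feed=0.15, f_stop=None): straight line of the TCP; ori=None keeps the orientation; feed is the mean speed in m/s. With f_stop (N) it stops when the force on the tool has changed by that much, and returns True; else False.
- r.set_joints(angles): joint-space move.
- eoat.grip(opening, strength=None): finger opening in m; strength is the grip in N (None keeps the last); returns when the fingers have stopped.
- r.dwell(seconds).
- inverse_kinematics(position, orientation): joint angles nearest the present ones, or None.
- read_camera(name): name is "scene" or "top"; returns a dict with "image" (400x640x3 uint8, red, green, blue), "mtx" (3x3 intrinsics, pixels), "dist_coeffs" ([k1, k2, p1, p2, k3] as OpenCV has them; the pictures are not rectified), "pose" (4x4, takes a point from camera to world coordinates). Camera axes: x right, y down, z forward; pixel columns grow to the right and rows downward; lengths in m; the calibration is good to about 2 mm. A picture is of the moment at which its call begins. There is no depth.
A pose or a line that the arm cannot do raises r.PlanningError and nothing moves.
- job.finish_job(): hands the job in; it is judged then, once.
Readings, each from a call of its own:
- telemetry.read_time(): time.
- telemetry.read_q(): joint angles.
- telemetry.read_qvel(): joint speeds.
- telemetry.read_tau(): joint torques, N m.
- telemetry.read_tcp_pos(): TCP position.
- telemetry.read_eef_rot(): TCP orientation.
- telemetry.read_force(): force on the tool from outside, world axes, zero at the start.
- telemetry.read_wrist_torque(): the same for the moment, N m.
- telemetry.read_gripper_width(): finger opening in m.
- telemetry.read_grip_force(): force on a finger pad.
Only numpy, scipy, OpenCV 4.12 (cv2) and the standard library are available. Lean on these libraries where they do the work, as an engineer would, in place of code of your own. Each camera call takes 0.05 s, during which the arm holds its last target. There are 200 camera calls.

## Task

The three spring clamps on the rail look alike, but not all of their springs are good: squeeze each by its handles, without forcing it, and feel how hard it pushes back. Clip the good ones over the top edge of the phone in the holder, upright, square to the edge and gently pushed down until they sit on the edge, one towards each end, and put any with a worn-out spring in the scrap tin. Do not press hard on the phone, and leave the bottle, the screwdriver and the suction cup where they are.

Things in the scene. Friction and masses are not known exactly. Their poses are not given: they have to be found in the camera images.
- clamp_a_grip (a point): one of three black plastic spring clamps that look alike (the letters tell nothing about the springs), clipped astride the rail at the start, jaws down. Point midway between the handles, 46 mm above the crotch, 10 mm below the tips: squeeze here. z up, x along hinge pin and rail, y from handle to handle. 87 mm tall, handles 20 mm wide along x; about 48 g
- clamp_a_seat (a point): crotch of clamp_a: top of its throat, which meets the edge of the rail or phone when it is pushed fully on (let go, it may ride up a few mm); the jaws reach 31 mm below; 46 mm below its grip point, same axes
- clamp_b_grip (a point): one of three black plastic spring clamps that look alike (the letters tell nothing about the springs), clipped astride the rail at the start, jaws down. Same point and axes as clamp_a_grip. Outside spread of all handles near the tips: 54 mm on the rail, 50 on the phone, 62 shut on nothing. Squeezed to 32 mm the jaws gape 22 mm; at 26 mm a stop, not to be forced
- clamp_b_seat (a point): crotch of clamp_b: top of its throat, which meets the edge of the rail or phone when it is pushed fully on (let go, it may ride up a few mm); the jaws reach 31 mm below; 46 mm below its grip point, same axes
- clamp_c_grip (a point): one of three black plastic spring clamps that look alike (the letters tell nothing about the springs), clipped astride the rail at the start, jaws down. Same point and axes as clamp_a_grip. Push-back on each finger when squeezed to 32 mm: about 14 to 18 N for a good spring, 3 to 5 N for a worn-out one; at 42 mm about 11 to 15 N and 2 to 4 N
- clamp_c_seat (a point): crotch of clamp_c: top of its throat, which meets the edge of the rail or phone when it is pushed fully on (let go, it may ride up a few mm); the jaws reach 31 mm below; 46 mm below its grip point, same axes
- rail_top (a point): middle of the top edge of the clamp rail: upright aluminium strip 240 mm long (x), 6 mm thick (y), top 75 mm above the bench, on a 260 by 70 by 8 mm foot, fixed to the bench; the clamps sit on it about 70 mm apart
- phone_edge (a point): middle of the upper long edge of the phone, which stands on its other long edge in a holder fixed to the bench. x along the edge, y through the thickness, z up. Phone 148 long, 74 tall, 9 mm thick; edge 90 mm above the bench. The holder (225 by 80 mm foot) grips its ends, up to 50 mm above the bench
- phone: the phone itself; its origin is the same point as phone_edge
- tin: scrap tin: open steel box, 170 mm (x) by 150 mm (y), 60 mm tall, walls and floor 4 mm; origin at the centre of its underside, z up; fixed to the bench
- alcohol: white bottle, 40 mm across, 100 mm tall, origin under its centre; bystander
- driver: black screwdriver lying on the bench, 160 mm long, 26 mm thick, origin under its middle, tip towards its +x; bystander
- suction: small suction cup with a ring handle, 38 mm across, 44 mm tall, origin under its centre; bystander
Mind the look-alikes: they are no part of the job. Leave any yellow look-alike of the part that bears clamp_c_grip alone.

How it is judged:
At the end, for the whole second after the job is handed in: Two clamps, one on each side of the middle by 15 to 72 mm, grip the phone's upper edge with over 15 N (only good springs can), crotch within 10 mm of the edge, centred within 7 mm, upright within 0.22 rad, square within 0.3 rad; the third is in the scrap tin; all at rest (((contact force between clamp_a and phone above 15 N and y of clamp_a_seat in the frame of phone_edge between -0.007 and 0.007 m and z of clamp_a_seat in the frame of phone_edge between -0.004 and 0.01 m and angle between clamp_a_seat's own z axis and vertical below 0.22 rad and angle between the x axis of clamp_a_seat and the x axis of phone_edge, either way round below 0.3 rad and x of clamp_a_seat in the frame of phone_edge between -0.072 and -0.015 m) or (contact force between clamp_b and phone above 15 N and y of clamp_b_seat in the frame of phone_edge between -0.007 and 0.007 m and z of clamp_b_seat in the frame of phone_edge between -0.004 and 0.01 m and angle between clamp_b_seat's own z axis and vertical below 0.22 rad and angle between the x axis of clamp_b_seat and the x axis of phone_edge, either way round below 0.3 rad and x of clamp_b_seat in the frame of phone_edge between -0.072 and -0.015 m) or (contact force between clamp_c and phone above 15 N and y of clamp_c_seat in the frame of phone_edge between -0.007 and 0.007 m and z of clamp_c_seat in the frame of phone_edge between -0.004 and 0.01 m and angle between clamp_c_seat's own z axis and vertical below 0.22 rad and angle between the x axis of clamp_c_seat and the x axis of phone_edge, either way round below 0.3 rad and x of clamp_c_seat in the frame of phone_edge between -0.072 and -0.015 m)) and ((contact force between clamp_a and phone above 15 N and y of clamp_a_seat in the frame of phone_edge between -0.007 and 0.007 m and z of clamp_a_seat in the frame of phone_edge between -0.004 and 0.01 m and angle between clamp_a_seat's own z axis and vertical below 0.22 rad and angle between the x axis of clamp_a_seat and the x axis of phone_edge, either way round below 0.3 rad and x of clamp_a_seat in the frame of phone_edge between 0.015 and 0.072 m) or (contact force between clamp_b and phone above 15 N and y of clamp_b_seat in the frame of phone_edge between -0.007 and 0.007 m and z of clamp_b_seat in the frame of phone_edge between -0.004 and 0.01 m and angle between clamp_b_seat's own z axis and vertical below 0.22 rad and angle between the x axis of clamp_b_seat and the x axis of phone_edge, either way round below 0.3 rad and x of clamp_b_seat in the frame of phone_edge between 0.015 and 0.072 m) or (contact force between clamp_c and phone above 15 N and y of clamp_c_seat in the frame of phone_edge between -0.007 and 0.007 m and z of clamp_c_seat in the frame of phone_edge between -0.004 and 0.01 m and angle between clamp_c_seat's own z axis and vertical below 0.22 rad and angle between the x axis of clamp_c_seat and the x axis of phone_edge, either way round below 0.3 rad and x of clamp_c_seat in the frame of phone_edge between 0.015 and 0.072 m)) and ((x of clamp_a_grip in the frame of tin between -0.095 and 0.095 m and y of clamp_a_grip in the frame of tin between -0.085 and 0.085 m and z of clamp_a_grip in the frame of tin between 0 and 0.1 m and contact force between clamp_a and tin above 0.1 N) or (x of clamp_b_grip in the frame of tin between -0.095 and 0.095 m and y of clamp_b_grip in the frame of tin between -0.085 and 0.085 m and z of clamp_b_grip in the frame of tin between 0 and 0.1 m and contact force between clamp_b and tin above 0.1 N) or (x of clamp_c_grip in the frame of tin between -0.095 and 0.095 m and y of clamp_c_grip in the frame of tin between -0.085 and 0.085 m and z of clamp_c_grip in the frame of tin between 0 and 0.1 m and contact force between clamp_c and tin above 0.1 N)) and linear speed of each of clamp_a, clamp_b, clamp_c below 0.02 m/s); the robot touches nothing.
It fails at once if a clamp's handles are squeezed far too hard (together more than 70 N, some 35 N a finger) (contact force between the fingers and clamp_a above 70 N or contact force between the fingers and clamp_b above 70 N or contact force between the fingers and clamp_c above 70 N).
It fails at once if the phone is pressed hard: a clamp rammed on it (more than 60 N, its own grip of about 26 N included) or the gripper leaning on it (more than 15 N) (contact force between any of clamp_a, clamp_b, clamp_c and phone above 60 N or contact force between any of the arm, the fingers and phone above 15 N).
It fails at once if the bottle, the screwdriver or the suction cup is moved by more than 30 mm (distance of any of alcohol, driver, suction from where it was at the start of the episode above 0.03 m).
It also fails if it takes over 70 s, if anything falls off the work surface, if the arm or the gripper's body presses on something with over 40 N, if the wrist force passes 120 N, or if a joint passes its speed limit or range.

## Working session

There is one attempt and no reset: what is moved stays moved. The work goes in short steps, each a Python script; the robot and the scene stay as the last script left them, time stands still between calls to the robot, and variables do not carry over. Pictures are saved under pics/ and viewed, at most 10 in all, crops included, and the job is handed in when it is done.

```bash
mkdir -p pics
python3 - <<'E'
from workcell import *
import cv2,numpy as np
for n in("scene","top"):
    c=read_camera(n); cv2.imwrite(f"pics/{n}0.png",c["image"][:,:,::-1]); np.savez(f"{n}0.npz",**c)
    print(n,c["mtx"].tolist(),c["dist_coeffs"],np.round(c["pose"],3).tolist())
print(telemetry.read_time(),telemetry.read_eef_rot(),telemetry.read_gripper_width())
E
```

```text
scene [[380.0263332079414, 0.0, 320.9047132973124], [0.0, 380.0263332079414, 198.81209228878896], [0.0, 0.0, 1.0]] [-0.08940596  0.          0.          0.          0.        ] [[-0.452, 0.652, -0.609, 1.042], [0.892, 0.316, -0.324, 0.313], [-0.019, -0.689, -0.724, 0.721], [0.0, 0.0, 0.0, 1.0]]
top [[428.41690218228405, 0.0, 310.81487861344647], [0.0, 428.41690218228405, 196.85425240911016], [0.0, 0.0, 1.0]] [-0.07708954  0.          0.          0.          0.        ] [[-0.004, -0.997, 0.081, 0.465], [-1.0, 0.002, -0.017, 0.044], [0.017, -0.081, -0.997, 1.081], [0.0, 0.0, 0.0, 1.0]]
0.1 [[ 9.13568337e-01  4.06684862e-01 -5.61988778e-04]
 [ 4.06685189e-01 -9.13566565e-01  1.81367579e-03]
 [ 2.24180332e-04 -1.88546929e-03 -9.99998197e-01]] 0.08562279141781824
```

View pics/top0.png

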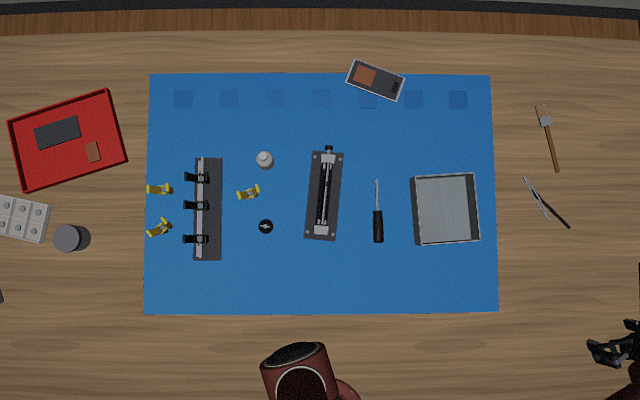

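View pics/scene0.png

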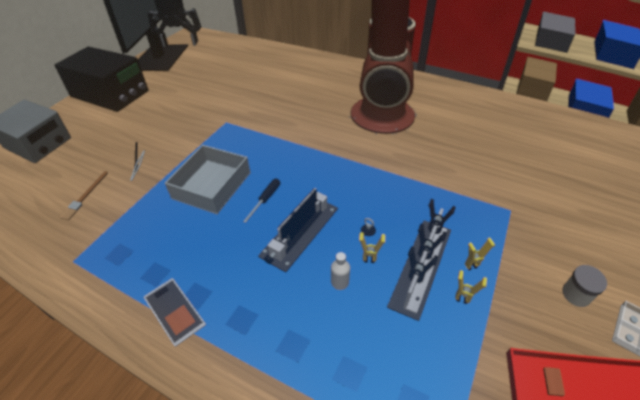

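The top image shows three black clamps on the grey-footed rail, at about (196,177), (196,205) and (196,239). The look-alikes to leave alone are yellow, at (158,188), (158,228) and (248,193). The upright phone is at (324,195); the flat phone at (375,80) is a decoy. The tin is at (447,210), bottle (265,159), suction cup (265,226), driver (378,215). I choose the black clamps on the rail and check them in a close crop.

Run:
```python
import cv2
a=cv2.imread("pics/top0.png")[145:270,150:350]; cv2.imwrite("pics/crop1.png",cv2.resize(a,None,fx=4,fy=4,interpolation=cv2.INTER_CUBIC))
a=cv2.imread("pics/scene0.png")[170:330,250:500]; a=cv2.convertScaleAbs(a,alpha=1.8,beta=10);cv2.imwrite("pics/crop2.png",cv2.resize(a,None,fx=3.2,fy=3.2,interpolation=cv2.INTER_CUBIC))
```

```text
(no output)
```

View pics/crop1.png

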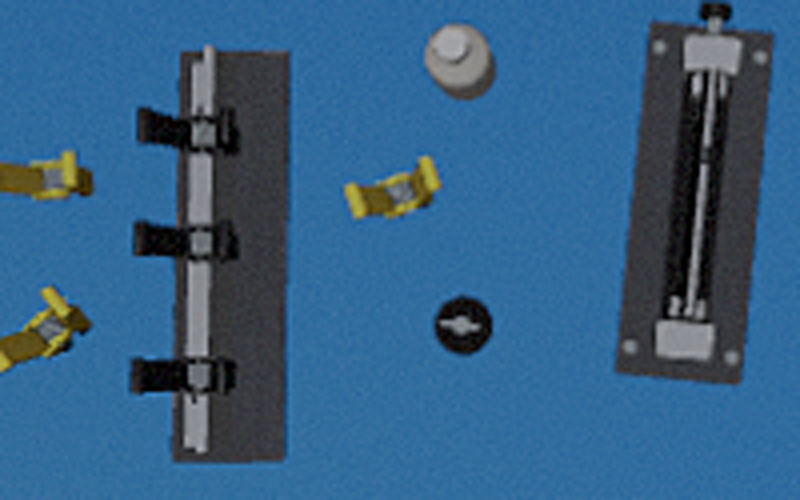

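View pics/crop2.png

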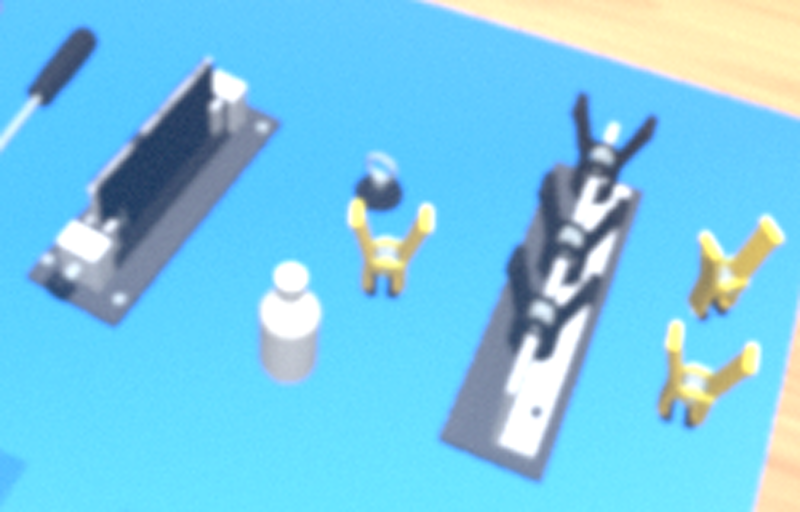

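```bash
cat > geo.py <<'E'
import cv2,numpy as np
C={n:dict(np.load(f"{n}0.npz")) for n in("scene","top")}
def at(n,px,z):
    c=C[n];p=cv2.undistortPoints(np.array(px,float).reshape(-1,1,2),c["mtx"],c["dist_coeffs"])[:,0]
    d=np.c_[p,np.ones(len(p))]@c["pose"][:3,:3].T; o=c["pose"][:3,3]
    return o+d*((z-o[2])/d[:,2])[:,None]
def c1(p): return (np.array(p,float)+.5)/4-.5+[150,145]
def c2(p): return (np.array(p,float)+.5)/3.2-.5+[250,170]
E
python3 - <<'E'
from geo import *
np.set_printoptions(precision=4,suppress=True)
def P(t,a):print(t,a[:,:2].tolist() if 0 else a[:,:2].round(4).tolist(), "mean",a[:,:2].mean(0),"len",np.linalg.norm(a[0]-a[-1]).round(4),"ang",np.arctan2(*(a[0]-a[-1])[[1,0]]).round(4))
f=at("top",c1([(181,50),(291,52),(285,461),(173,461)]),.008);P("rfoot",f)
f=at("top",c1([(651,22),(773,34),(741,383),(615,373)]),.008);P("pfoot",f)
P("rtop",at("top",c1([(210,47),(196,452)]),.075))
P("rtop2",at("top",c1([(193,62),(186,448)]),.075))
P("rtop_s",at("scene",c2([(615,130),(515,390)]),.075))
P("ptop",at("top",c1([(717,70),(690,318)]),.09))
P("ptop_s",at("scene",c2([(210,62),(94,186)]),.09))
P("pins",at("top",c1([(203,132),(201,243),(200,376)]),.092))
P("hl",at("top",c1([(138,126),(135,240),(132,376)]),.129))
P("hr",at("top",c1([(236,131),(235,246),(233,374)]),.129))
P("tin",at("top",[(415,176),(474,173),(480,241),(416,245)],.06))
P("others",at("top",c1([(460,45),(463,325)]),.05))
P("driver",at("top",[(377,180),(378,242)],.013))
E
```

```text
rfoot [[0.6535, 0.3194], [0.6519, 0.2493], [0.395, 0.2499], [0.395, 0.32]] mean [0.5239 0.2846] len 0.2585 ang -0.0024
pfoot [[0.6707, 0.0213], [0.663, -0.0562], [0.4426, -0.034], [0.4492, 0.0446]] mean [ 0.5564 -0.0061] len 0.2228 ang -0.1049
rtop [[0.6435, 0.2849], [0.4046, 0.2893]] mean [0.524  0.2871] len 0.2389 ang -0.0185
rtop2 [[0.6345, 0.2948], [0.4069, 0.2952]] mean [0.5207 0.295 ] len 0.2276 ang -0.0016
rtop_s [[0.4114, 0.2894], [0.643, 0.2894]] mean [0.5272 0.2894] len 0.2315 ang 3.1413
ptop [[0.6265, -0.0155], [0.4819, 0.0012]] mean [ 0.5542 -0.0072] len 0.1456 ang -0.1145
ptop_s [[0.4896, 0.0051], [0.6278, -0.0108]] mean [ 0.5587 -0.0029] len 0.1391 ang 3.0273
pins [[0.5904, 0.2839], [0.5258, 0.2839], [0.4491, 0.2834]] mean [0.5218 0.2837] len 0.1413 ang 0.0038
hl [[0.5893, 0.3117], [0.5253, 0.3121], [0.4497, 0.3124]] mean [0.5214 0.3121] len 0.1396 ang -0.005
hr [[0.5863, 0.2564], [0.5218, 0.2559], [0.4508, 0.2561]] mean [0.5196 0.2561] len 0.1354 ang 0.0023
tin [[0.5977, -0.226], [0.6052, -0.3729], [0.4395, -0.3824], [0.4314, -0.2247]] mean [ 0.5184 -0.3015] len 0.1663 ang -0.0076
others [[0.6486, 0.1384], [0.4788, 0.1357]] mean [0.5637 0.137 ] len 0.1699 ang 0.0158
driver [[0.5936, -0.1413], [0.4381, -0.1414]] mean [ 0.5158 -0.1413] len 0.1555 ang 0.0008
```

The crop confirms it. The black clamps are astride the rail, with pins at crop (203,132), (201,243) and (200,376). The sizes check out: rail foot 258×70 mm, phone foot 222×78 mm, handle spread about 55 mm. The rail centre is about (0.524, 0.285), yaw 0. The phone is at about (0.557, -0.005), yaw -0.11, and the tin at (0.518, -0.302). I'll start with the clamp at x=0.590.

```bash
cat > h.py <<'E'
from workcell import *
import numpy as np
np.set_printoptions(precision=4,suppress=True)
T=telemetry
def R(th):
    c,s=np.cos(th),np.sin(th); return np.array([[c,-s,0],[s,c,0],[0,0,1]])@np.diag([1.,-1,-1])
def st(m=""):
    print(m,"t%.1f"%T.read_time(),"tcp",np.array(T.read_tcp_pos()),"F",np.array(T.read_force()),"M",np.array(T.read_wrist_torque()),"w%.4f"%T.read_gripper_width(),"g",np.round(T.read_grip_force(),1),flush=True)
YR=0.2845
def feel(x,y=YR):
    r.reach([x,y,.19],R(0))
    hit=r.movel([x,y,.101],feed=.12,f_stop=6); st("down hit=%s"%hit)
    if hit: return
    for w in(.046,.042,.037,.032):
        eoat.grip(w,24); st("w%.3f"%w)
PC=np.array([.557,-.0055]);PA=-.108
def place(d):
    p=PC+d*np.array([np.cos(PA),np.sin(PA)])
    r.reach([*p,.205],R(PA)); r.movel([*p,.135],feed=.1); r.dwell(.2); st("above")
    hit=r.movel([*p,.108],feed=.02,f_stop=5); st("on hit=%s"%hit)
    return hit
E
python3 -c "
from h import *
feel(.590)"
```

```text
down hit=False t4.2 tcp [0.5907 0.2847 0.102 ] F [0.4486 0.0461 0.7303] M [ 0.0153  0.0102 -0.0065] w0.0855 g 0.0
w0.046 t4.7 tcp [0.5912 0.2848 0.103 ] F [-1.0509  0.9892  5.2506] M [-0.1687  0.0507 -0.0111] w0.0461 g 4.0
w0.042 t4.9 tcp [0.5913 0.2848 0.1032] F [ 0.5681 -0.3079  6.4343] M [-0.0838  0.0483 -0.0045] w0.0422 g 4.1
w0.037 t5.1 tcp [0.5914 0.2849 0.1033] F [-1.456   0.1171  7.3789] M [-0.1529  0.009  -0.0245] w0.0371 g 4.2
w0.032 t5.3 tcp [0.5915 0.2849 0.1034] F [ 0.6662 -0.0675  6.16  ] M [-0.1386  0.0192 -0.0255] w0.0323 g 4.3
```

Push-back is 4.3 N at 32 mm, so this spring is worn out and goes to the scrap tin.

```bash
python3 -c "
from h import *
r.movel([.5905,.2845,.19],feed=.1); st('lift')
r.reach([.518,-.302,.19],R(0)); st('over tin')
r.movel([.518,-.302,.082],feed=.12,f_stop=8); st('in')
eoat.grip(.085); r.movel([.518,-.302,.20],feed=.2); st('out')
import cv2
c=read_camera('top')['image'][:,:,::-1]; cv2.imwrite('pics/tin.png',cv2.resize(c[140:270,150:500],None,fx=2.2,fy=2.2,interpolation=cv2.INTER_CUBIC))
"
```

```text
lift t6.4 tcp [0.5899 0.2843 0.1889] F [-0.1915 -0.1136 -0.8357] M [-0.0246 -0.0225 -0.0251] w0.0323 g 3.1
over tin t8.5 tcp [ 0.5185 -0.3012  0.19  ] F [ 0.3817 -0.1706 -0.7709] M [-0.017  -0.0363 -0.0405] w0.0321 g 3.1
in t9.6 tcp [ 0.5187 -0.3025  0.0831] F [ 0.2449 -0.3874  0.0651] M [ 0.0051 -0.0134 -0.0269] w0.0324 g 3.1
out t10.9 tcp [ 0.5174 -0.3015  0.1985] F [0.4768 0.2841 0.2903] M [-0.0449  0.0067 -0.0245] w0.0852 g 0.0
```

View pics/tin.png

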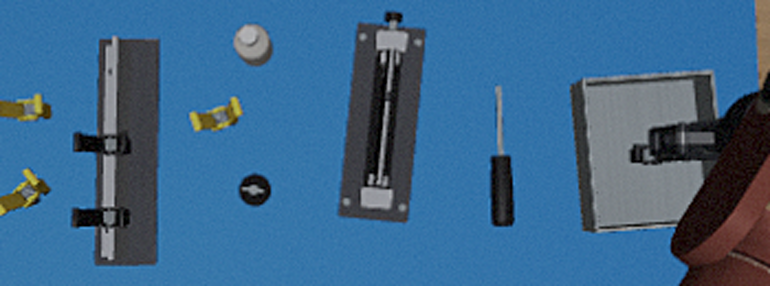

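The clamp at the far end is gone from the rail. The tool carries no load, so the clamp is out of the gripper, and the view over the tin at about (650,150) is partly hidden by the arm. I'll check it again later. Now the middle clamp.

```bash
python3 -c "
from h import *
feel(.525)
if T.read_grip_force()>10:
    r.movel([.525,.2845,.205],feed=.12); st('lift')
    if place(.040):
        import cv2
        for n in('top','scene'):
            c=read_camera(n)['image'][:,:,::-1]; cv2.imwrite('pics/p1%s.png'%n,c)
"
python3 -c "
import cv2,numpy as np
s=cv2.resize(cv2.imread('pics/p1scene.png')[140:290,230:430],None,fx=4,fy=4,interpolation=cv2.INTER_CUBIC)
cv2.imwrite('pics/p1.png',s)"
```

```text
down hit=False t13.9 tcp [0.5257 0.2847 0.102 ] F [0.1818 0.5407 1.3504] M [ 0.0258  0.0214 -0.0274] w0.0854 g 0.0
w0.046 t14.4 tcp [0.5271 0.2846 0.1048] F [-2.3157 -3.3689  9.954 ] M [-0.5035  0.267   0.0343] w0.0464 g 13.6
w0.042 t14.6 tcp [0.5277 0.2847 0.1057] F [-1.8672 -3.1741 13.611 ] M [-0.6275  0.3585  0.0018] w0.0421 g 14.8
w0.037 t14.8 tcp [0.5284 0.285  0.1068] F [-1.5788 -2.8886 14.9798] M [-0.6058  0.252  -0.0235] w0.0373 g 15.9
w0.032 t15.1 tcp [0.5289 0.2854 0.1075] F [-1.7427 -2.4454 17.2595] M [-0.5007  0.279   0.0049] w0.0325 g 16.7
lift t16.1 tcp [0.5243 0.2843 0.2036] F [-0.1736 -0.3804 -0.7111] M [-0.0014 -0.0335 -0.0101] w0.0321 g 13.5
above t18.3 tcp [ 0.5974 -0.0099  0.1361] F [-0.1188  0.958   0.2033] M [-0.0426  0.0016  0.0455] w0.0324 g 13.5
on hit=True t19.0 tcp [ 0.597  -0.0099  0.123 ] F [-0.4457 -0.0473  3.6671] M [0.0199 0.1041 0.0006] w0.0321 g 14.3
```

View pics/p1.png

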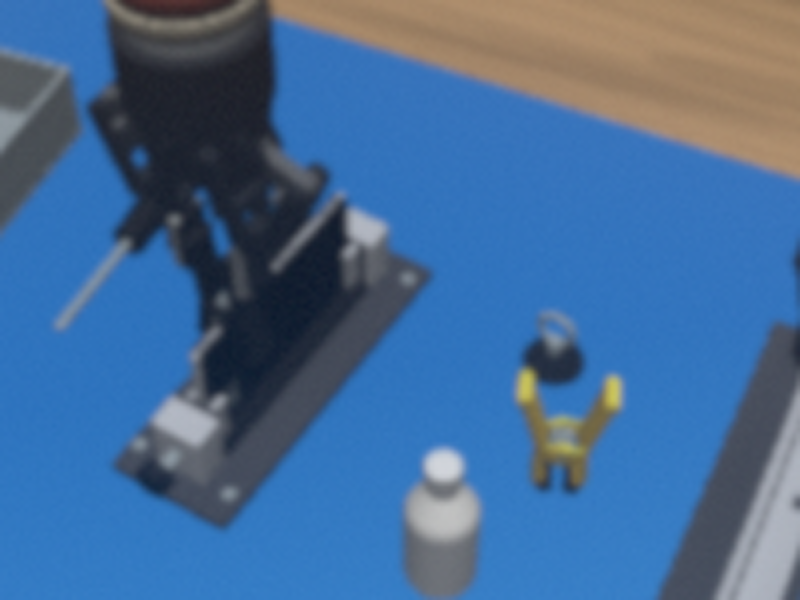

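The middle clamp is good, at 16.7 N. It met contact at TCP z=0.123, where I expected the crotch to touch (0.122), and it straddles the phone. I'll ease it open, re-seat it and let go.

```bash
cat >> h.py <<'E'
def release():
    for w in (.040,.046):
        eoat.grip(w); p=np.array(T.read_tcp_pos()); h=r.movel([p[0],p[1],p[2]-.008],feed=.02,f_stop=5); st("seat w%.3f %s"%(w,h))
    eoat.grip(.085); p=np.array(T.read_tcp_pos()); st("open"); r.movel([p[0],p[1],.21],feed=.15)
E
python3 -c "
from h import *
release(); st('up')
feel(.449); print('lift?')
if T.read_grip_force()>10:
    r.movel([.449,.2845,.205],feed=.12); st('lift')
import cv2
for n in('top','scene'):
    cv2.imwrite('pics/p2%s.png'%n,read_camera(n)['image'][:,:,::-1])
s=cv2.resize(cv2.imread('pics/p2scene.png')[140:290,150:350],None,fx=2.6,fy=2.6,interpolation=cv2.INTER_CUBIC)
t=cv2.resize(cv2.imread('pics/p2top.png')[145:255,290:490],None,fx=2.6,fy=2.6,interpolation=cv2.INTER_CUBIC)
cv2.imwrite('pics/p2.png',cv2.vconcat([s[:310],t]))"
```

```text
seat w0.040 True t19.6 tcp [ 0.596  -0.0097  0.1206] F [-1.249   0.5838  4.6301] M [0.0584 0.1286 0.0095] w0.0400 g 12.9
seat w0.046 True t20.1 tcp [ 0.5954 -0.0096  0.1184] F [-0.4841  0.5237  4.6089] M [ 0.004   0.0351 -0.0016] w0.0460 g 11.8
open t20.6 tcp [ 0.5945 -0.0095  0.1172] F [ 0.603  -0.0202 -0.6822] M [-0.0436  0.0139 -0.0818] w0.0850 g 0.0
up t21.3 tcp [ 0.594  -0.0094  0.2089] F [ 0.0933 -0.0926 -0.392 ] M [0.0199 0.0653 0.0423] w0.0850 g 0.0
down hit=False t23.5 tcp [0.4497 0.2847 0.1019] F [0.0454 0.3264 0.4479] M [ 0.0375 -0.0101  0.0148] w0.0849 g 0.0
w0.046 t23.9 tcp [0.451  0.285  0.1046] F [-2.2242 -1.8022 10.3928] M [-0.4466  0.249  -0.0123] w0.0461 g 13.6
w0.042 t24.1 tcp [0.4517 0.2851 0.1055] F [-1.4652 -2.8964 13.6851] M [-0.625   0.2982  0.0428] w0.0424 g 14.9
w0.037 t24.4 tcp [0.4524 0.2854 0.1065] F [-1.2252 -3.155  15.6928] M [-0.5425  0.3572  0.0345] w0.0371 g 16.0
w0.032 t24.6 tcp [0.4529 0.2859 0.1072] F [-2.0374 -3.1464 17.4638] M [-0.3932  0.237   0.0044] w0.0325 g 16.8
lift?
lift t25.6 tcp [0.4484 0.2842 0.2037] F [ 0.1176 -0.0227 -0.5365] M [ 0.0221 -0.028  -0.0251] w0.0324 g 13.6
```

View pics/p2.png

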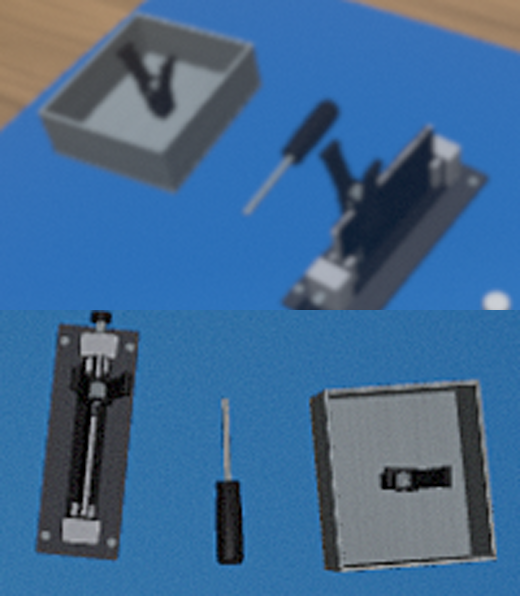

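The third clamp is also good, at 16.8 N. The worn clamp lies in the tin, at about (415,478) in the lower panel. The first good clamp sits astride the phone edge at about (100,385). Placing the second one.

```bash
python3 -c "
from h import *
from geo import at
p=at('top',[(328.5,173.6)],.107)[0,:2]-PC
print('first clamp along/across',p@[np.cos(PA),np.sin(PA)],p@[-np.sin(PA),np.cos(PA)])
if place(-.040): release()
st('up'); r.reach([.45,.2845,.25],R(0)); eoat.grip(.06); st('away')
import cv2
for n in('top','scene'):
    cv2.imwrite('pics/p3%s.png'%n,read_camera(n)['image'][:,:,::-1])
s=cv2.resize(cv2.imread('pics/p3scene.png')[170:270,250:350],None,fx=4,fy=4,interpolation=cv2.INTER_CUBIC)
t=cv2.resize(cv2.imread('pics/p3top.png')[145:245,275:375],None,fx=4,fy=4,interpolation=cv2.INTER_CUBIC)
cv2.imwrite('pics/p3.png',cv2.convertScaleAbs(cv2.hconcat([s,t]),alpha=1.6))"
```

```text
first clamp along/across 0.04079278933694487 -0.0035168141999109516
above t27.9 tcp [ 0.5178 -0.0013  0.136 ] F [ 0.0154 -0.1662 -0.598 ] M [-0.0575 -0.0663  0.0273] w0.0323 g 13.6
on hit=True t28.6 tcp [ 0.5174 -0.0012  0.1228] F [0.0513 0.9455 3.4732] M [-0.0552  0.0719  0.0226] w0.0320 g 14.3
seat w0.040 True t29.1 tcp [ 0.5166 -0.0011  0.1204] F [-1.323  -0.1534  4.0749] M [-0.0041  0.1281  0.0023] w0.0399 g 12.9
seat w0.046 True t29.6 tcp [ 0.5159 -0.001   0.1182] F [-0.9232 -0.7152  3.035 ] M [ 0.0382  0.1126 -0.0146] w0.0461 g 11.8
open t30.1 tcp [ 0.5151 -0.0008  0.117 ] F [ 0.5805 -0.1431  0.0797] M [-0.0248 -0.0186 -0.0169] w0.0849 g 0.0
up t30.8 tcp [ 0.5145 -0.0008  0.209 ] F [-0.0825  0.6443 -0.3894] M [ 0.0131  0.022  -0.0007] w0.0847 g 0.0
away t32.4 tcp [0.4503 0.284  0.2499] F [-0.8947 -0.6204  0.0902] M [ 0.0053  0.0025 -0.0139] w0.0601 g 0.0
```

View pics/p3.png

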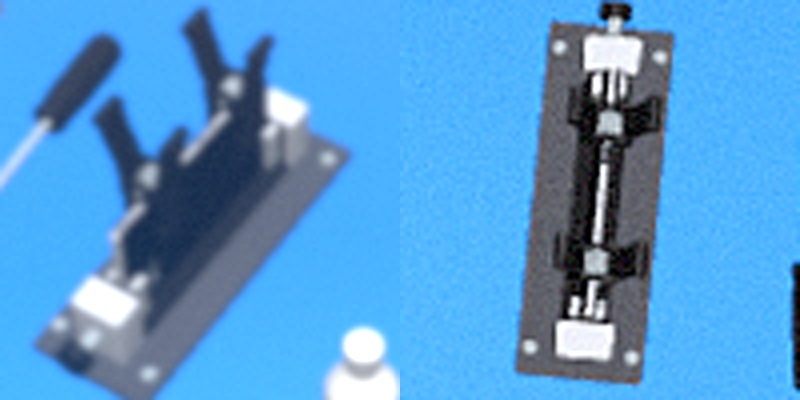

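Both clamps sit astride the edge, upright and square, with pins at about (610,122) and (596,262) in the top panel. Before handing in, I'll check their height by triangulating the pins against one that was on the rail.

```bash
python3 -c "
from geo import *
def tri(t,s):
    P=[];q=[]
    for n,p in(('top',t),('scene',s)):
        c=C[n];P.append(np.linalg.inv(c['pose'])[:3]);q.append(cv2.undistortPoints(np.array(p,float).reshape(1,1,2),c['mtx'],c['dist_coeffs']).reshape(2,1))
    X=cv2.triangulatePoints(*P,*q)[:,0];return X[:3]/X[3]
k=lambda u,v,a,b:((u+.5)/4-.5+a,(v+.5)/4-.5+b)
print('rail mid',tri(c1((201,243)),c2((572,240))))
for t,s in(((210,122),(232,85)),((196,262),(148,177))):
    X=tri(k(*t,275,145),k(*s,250,170));d=X[:2]-[.557,-.0055];print(X,d@[np.cos(.108),-np.sin(.108)],d@[np.sin(.108),np.cos(.108)])
"
```

```text
rail mid [0.52599339 0.28773631 0.08188394]
[0.57704183 0.01210969 0.16897053] 0.018026903728409312 0.01966739779522021
[ 0.53074274 -0.02641455  0.02899852] -0.023849893993706763 -0.023622972729351693
```

The pairing was swapped: the scene camera faces the robot, so the upper clamp in its view is the near one. Redoing it.

```bash
python3 -c "
from geo import *
def tri(t,s):
    P=[];q=[]
    for n,p in(('top',t),('scene',s)):
        c=C[n];P.append(np.linalg.inv(c['pose'])[:3]);q.append(cv2.undistortPoints(np.array(p,float).reshape(1,1,2),c['mtx'],c['dist_coeffs']).reshape(2,1))
    X=cv2.triangulatePoints(*P,*q)[:,0];return X[:3]/X[3]
k=lambda u,v,a,b:((u+.5)/4-.5+a,(v+.5)/4-.5+b)
for t,s in(((210,122),(148,177)),((196,262),(232,85))):
    X=tri(k(*t,275,145),k(*s,250,170));d=X[:2]-[.557,-.0055];print(X,d@[np.cos(.108),-np.sin(.108)],d@[np.sin(.108),np.cos(.108)])
"
```

```text
[ 0.594402   -0.01048639  0.10111043] 0.037721567165565566 -0.0009257731241437859
[ 0.51359941 -0.00187883  0.1025535 ] -0.04353805133584285 -0.0010780880167308546
```

The pins are 11–12 mm above the phone edge. That is 4–5 mm higher than the roughly 7 mm measured on the rail, which is the expected small ride-up and within tolerance. They are centred within 1 mm, at +38 and -44 mm along the edge. Handing in.

```bash
python3 -c "
from h import *
print(job.finish_job()); st()"
```

```text
the job is handed in; nothing more can be done
None
the job is handed in; nothing more can be done
```

The job is handed in, with no verdict shown: the worn clamp (4 N) is in the scrap tin, and the two good ones (17 N each) are clipped on the phone's edge about 40 mm either side of the middle.

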